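# Pair the feet of a hive scale in order

## Robot

A 6-joint arm with a two-finger parallel gripper is mounted at the origin on the work surface. World frame = base frame: x ahead of the robot, y to its left, z up, the work surface at z = 0. Lengths are in m, angles in degrees, forces in N, time in s.
With the tool pointing down it reaches from about 0.4 to 0.925 m from the base axis. Payload 12.5 kg.
Tool frame: the origin (TCP) lies at the very end of the fingers, on their centre line; the grasp point (between the pads) lies 19 mm behind it; z points along the fingers, y is the direction in which the jaws open and shut (so a half turn about z gives the same grasp; the last joint's range is limited). The gripper opens to 95 mm and grips with 3 to 60 N. Pads are 20 mm wide; open, the fingers measure 119 mm over their backs; the gripper's body (75 mm by 180 mm) begins 59 mm behind the grasp point.
Start: joints at [-72.915, 28.126, 89.318, -0, 62.55, -6.05], TCP at [0.246, -0.575, 0.215] pointing down, gripper open.
Joint ranges: [-177.58, 177.58], [-47.91, 125.51], [2.72, 160], [-65.01, 245.01], [3.68, 167.84], [-153.87, 153.87]. Speed limits (degrees/s): [127.2, 127.2, 159.86, 180, 180, 180].

## Interface

Orientations are given as [roll, pitch, yaw] about the fixed x, y, z axes, in that order (R = Rz(yaw) Ry(pitch) Rx(roll)).
In Python, from plant import manip gives the robot as it stands. The module is installed in compiled form; this text tells all that it offers.
- The arm moves only by the tool step_arm, never from a script. Its argument "moves" is a list of rows, each an object of numbers: "dx", "dy", "dz": the shift along the world's x, y, z normalised to -1 to 1, where 1 is 0.05 m; "roll": the turn about the world's z normalised to -1 to 1, where 1 is 90 degrees; "gripper": the gripper command: -1 is fully open, 1 is shut, values between are in proportion. In form: [{"dx": .., "dy": .., "dz": .., "roll": .., "gripper": ..}, ...]. A call has 1 to 12 rows; each row shifts and turns the commanded pose from where the row before left it; what a row does not reach is not made up. A row lasts 1/12 s, in which the tool goes at most 41.7 mm and 7.16 degrees, less where a joint would pass 70% of its speed; a pose out of reach is approached as far as the arm can. A call with a number of a shift or a turn outside -1 to 1 is refused whole. A call with a gripper value outside its range is refused whole. The fingers move at their own pace and stop on an object; "grip_force" is the grip in N (left out, the last holds). Time passes only in rows, so rows that do not move let the fingers close. It gives the time, the measured TCP pose, the force and the opening at its end, in the units of the state.
- manip.sense(): the state, without advancing time (a new reading comes with each control period).
- manip.read_camera(name): name is "scene" or "top"; returns a dict with "pixels" (420x560x3 uint8, blue, green, red), "fx", "fy", "cx", "cy" (pixels), "R" (3x3) and "t" (3): a world point X has camera coordinates R X + t. Camera axes: x right, y down, z forward; pixel columns grow to the right and rows downward; lengths in m; the calibration is good to about 2 mm. A picture is of the moment at which its call begins. There is no depth.
- manip.finish_job(): hands the job in, once; it reports no verdict.
The state is a dict: "time_s": time; "joint_pos": joint angles; "joint_velocities": joint speeds; "tau": joint torques, N m; "position": TCP position; "tool_rot": TCP orientation; "force": force on the tool from outside, world axes, zero at the start; "wrist_torque": the same for the moment, N m; "gripper_width": opening from 0.0 (shut) to 1.0 (fully open).
Only numpy, scipy, OpenCV 4.12 (cv2) and the standard library are available. Lean on these libraries where they do the work, as an engineer would, in place of code of your own. Each camera call takes 0.05 s, during which the arm holds its last target.

## Task

Pair the hive scale's feet with its hub, which numbers them in the order their caps go down: with a fingertip, lightly press the black cap on the wide round foot, then the one on the square foot, then the one on the long bar foot, each fully down so that it stays there. Go gently, since there are load cells inside: do not lift, tip or shift any foot. Leave the small round spare foot's cap up, and leave the other things on the table where they are.

Things in the scene. Friction and masses are not known exactly. Their poses are not given: they have to be found in the camera images.
- round_foot: wide round foot of the hive scale: bare metal disc 90 mm across, 30 mm high; its cap is in the middle of its top. Loose, weighs about 0.6 kg, stands on a rubber sole. Origin: centre of its underside, z up.
- round_cap_top (a point): centre of the upper face of the round foot's cap, a round black rubber button 28 mm across. Standing up, this face is 16 mm above the foot's metal top (46 mm above the table). The point travels with the cap.
- round_cap (a joint): how far the round foot's cap is pressed down, m: 0 standing up, 0.008 fully down. It slides straight down against a steady 3 N or so, has no return spring and stays where it is left; at its end it stops dead, still 8 mm proud of the metal. Its rubber head is springy: it gives another 1 mm for each 2.5 N (up to 8 mm) and comes back.
- square_foot: square foot: bare metal slab 80 x 80 mm, 30 mm high; its cap is in the middle of its top. Loose, weighs about 0.6 kg, stands on a rubber sole. Origin: centre of its underside, z up.
- square_cap_top (a point): centre of the upper face of the square foot's cap, a round black rubber button 28 mm across. Standing up, this face is 16 mm above the foot's metal top (46 mm above the table). The point travels with the cap.
- square_cap (a joint): how far the square foot's cap is pressed down, m: 0 standing up, 0.008 fully down. It slides straight down against a steady 3 N or so, has no return spring and stays where it is left; at its end it stops dead, still 8 mm proud of the metal. Its rubber head is springy: it gives another 1 mm for each 2.5 N (up to 8 mm) and comes back.
- bar_foot: long bar foot: bare metal bar 44 mm (its x) by 150 mm (its y), 30 mm high; its cap is 40 mm from the middle, towards the bar's +y end. Loose, weighs about 0.6 kg, stands on a rubber sole. Origin: centre of its underside, z up.
- bar_cap_top (a point): centre of the upper face of the bar foot's cap, a round black rubber button 28 mm across. Standing up, this face is 16 mm above the foot's metal top (46 mm above the table). The point travels with the cap.
- bar_cap (a joint): how far the bar foot's cap is pressed down, m: 0 standing up, 0.008 fully down. It slides straight down against a steady 3 N or so, has no return spring and stays where it is left; at its end it stops dead, still 8 mm proud of the metal. Its rubber head is springy: it gives another 1 mm for each 2.5 N (up to 8 mm) and comes back.
- small_foot: small round spare foot: bare metal disc 54 mm across, 30 mm high, with a cap in the middle of its top; to be left alone. Loose, weighs about 0.35 kg, stands on a rubber sole. Origin: centre of its underside, z up.
- small_cap_top (a point): centre of the upper face of the small foot's cap, a round black rubber button 28 mm across. Standing up, this face is 16 mm above the foot's metal top (46 mm above the table). The point travels with the cap.
- small_cap (a joint): how far the small foot's cap is pressed down, m: 0 standing up, 0.008 fully down. It slides straight down against a steady 3 N or so, has no return spring and stays where it is left; at its end it stops dead, still 8 mm proud of the metal. Its rubber head is springy: it gives another 1 mm for each 2.5 N (up to 8 mm) and comes back.
- trap_cone: bystander: green plastic cone of a swarm trap entrance, 80 mm across, 70 mm high. Origin: centre of its underside. (Further out to the right, beyond 0.4 m from the middle line, tall frames stand 250 mm high in a fixed stand.)
- hinge: bystander: brass butt hinge lying open and flat, 70 mm (x) by 56 mm (y), 9 mm high. Origin: centre of its underside.
- hive_tool: bystander: matte black flat hive tool, 178 mm along its y, 44 mm wide, 22 mm high at its bent end. Origin: underside, middle of its length.
- mallet: bystander: stubby wooden mallet lying down; head 52 mm thick and 80 mm along x, handle 120 mm along +y. Origin: on the table under the middle of the head.
- jar: bystander: closed amber honey jar with a metal cap, 58 mm across, 75 mm high. Origin: centre of its underside.

How it is judged (in metres and radians):
On the way, in this order (a step that is already met when the one before it is completed fails the run):
1. the cap of the wide round foot is pressed down by the fingers (value of joint round_cap above 0.006 m and contact force between the fingers and round_foot above 0.3 N), for 0.05 s.
2. the cap of the square foot is pressed down by the fingers (value of joint square_cap above 0.006 m and contact force between the fingers and square_foot above 0.3 N), for 0.05 s.
3. the cap of the long bar foot is pressed down by the fingers (value of joint bar_cap above 0.006 m and contact force between the fingers and bar_foot above 0.3 N), for 0.05 s.
At the end, for the whole second after the job is handed in: the caps of the wide round, square and long bar feet are down (at least 6 of their 8 mm), the small spare foot's cap is up (under 2 mm), every foot stands flat, still and within 20 mm of where it began, and the bystanders are within 30 mm of where they were (value of joint each of round_cap, square_cap, bar_cap above 0.006 m and value of joint small_cap below 0.002 m and distance of each of round_foot, square_foot, bar_foot, small_foot from where it was at the start of the episode below 0.02 m and angle between each of round_foot, square_foot, bar_foot, small_foot's own z axis and vertical below 0.1 rad and linear speed of each of round_foot, square_foot, bar_foot, small_foot below 0.02 m/s and distance of each of trap_cone, hinge, hive_tool, mallet, jar from where it was at the start of the episode below 0.03 m); the robot touches nothing.
It fails at once if a cap is pressed out of order (square before round is down, or bar before square is down) ((value of joint square_cap above 0.003 m and value of joint round_cap below 0.005 m) or (value of joint bar_cap above 0.003 m and value of joint square_cap below 0.005 m)).
It fails at once if the spare foot's cap is pressed (value of joint small_cap above 0.003 m).
It fails at once if a foot is pressed or squeezed with more than 25 N (contact force between the fingers and round_foot above 25 N or contact force between the fingers and square_foot above 25 N or contact force between the fingers and bar_foot above 25 N or contact force between the fingers and small_foot above 25 N).
It fails at once if a foot is lifted, tipped or shifted by more than 20 mm (distance of any of round_foot, square_foot, bar_foot, small_foot from where it was at the start of the episode above 0.02 m or height (world z) of any of round_foot, square_foot, bar_foot, small_foot above 0.008 m or angle between any of round_foot, square_foot, bar_foot, small_foot's own z axis and vertical above 0.2 rad).
It fails at once if a bystander is moved by more than 30 mm (distance of any of trap_cone, hinge, hive_tool, mallet, jar from where it was at the start of the episode above 0.03 m).
It also fails if it takes over 48 s, if anything falls off the work surface, if the arm or the gripper's body presses on something with over 40 N, if the wrist force passes 120 N, or if a joint passes its speed limit or range.

## Working session

There is one attempt and no reset: what is moved stays moved. The work goes in short steps, Python scripts to look and compute and a tool call to move; the robot and the scene stay as the last step left them, time stands still between calls to the robot, and variables do not carry over. Pictures are saved under pics/ and viewed, and the job is handed in when it is done.

Besides the shell and the picture viewer there is one more tool, called after "Emit:" in YAML: its name, and indented under it one key for each argument. step_arm: Moves the arm, as the interface text tells. Scaled input: -1 to 1 covers 0.05 m each way for a shift and 90 degrees each way for a turn. Its arguments: {"type":"object","properties":{"moves":{"type":"array","items":{"type":"object","properties":{"dx":{"type":"number"},"dy":{"type":"number"},"dz":{"type":"number"},"roll":{"type":"number"},"gripper":{"type":"number"}}}},"grip_force":{"type":"number"}},"required":["moves"]}

```bash
mkdir -p pics
python3 - <<'E'
from plant import manip
import cv2,numpy as np,pickle
print(manip.sense())
for n in("scene","top"):
    c=manip.read_camera(n); pickle.dump(c,open(f"pics/{n}0.pkl","wb"))
    cv2.imwrite(f"pics/{n}0.png",c["pixels"]); print(n,c["fx"],c["fy"],c["cx"],c["cy"],c["R"],c["t"])
E
```

```text
{'time_s': 0.0, 'joint_pos': array([-7.29157420e+01,  2.81627260e+01,  8.93512611e+01, -8.46059761e-04,
        6.25491892e+01, -6.04887707e+00]), 'joint_velocities': array([-0.06170596, -0.09487092,  0.01416619,  0.04668454, -0.03679708,
       -0.02890317]), 'tau': array([ 5.62213809e-04, -6.12648082e+01, -2.58185667e+01,  6.92627463e-02,
        4.82147781e-02, -1.39073031e-04]), 'position': array([ 0.24550129, -0.57448813,  0.21407034]), 'tool_rot': array([-1.79937096e+02, -5.91113426e-03,  2.31335222e+01]), 'force': array([-1.72177549, -0.2321275 , -0.41741766]), 'wrist_torque': array([ 0.00540776, -0.000786  , -0.01520453]), 'gripper_width': 1.0001155671381345}
scene 435.6857940879932 435.6857940879932 275.8472601621744 200.8849846696607 [[-0.14609626  0.98900098  0.02308563]
 [ 0.49600513  0.09342139 -0.86327942]
 [-0.85594088 -0.1146713  -0.50419807]] [ 0.05969873 -0.22162234  1.41934707]
top 397.9281249110656 397.9281249110656 277.3816926695734 211.65109673521206 [[-0.02305525 -0.99901499 -0.03791455]
 [-0.99123008  0.02777878 -0.1291947 ]
 [ 0.13012066  0.03460342 -0.99089415]] [0.06151586 0.59848672 0.85846826]
```

View pics/scene0.png

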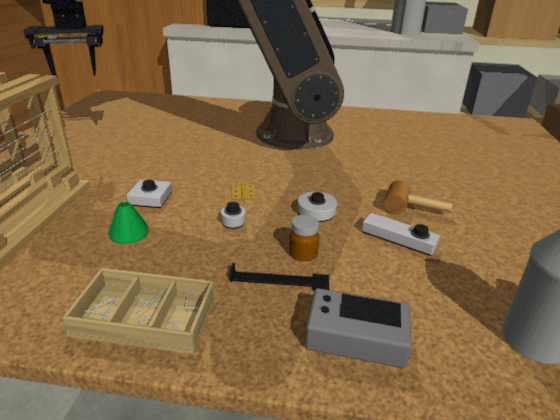

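View pics/top0.png

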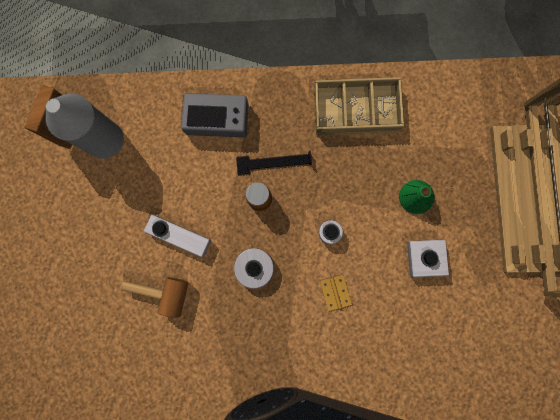

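The top view shows the caps at: round (254,268), square (430,258), bar (160,229), spare (331,232). In the scene view they are at (317,199), (149,186), (421,231) and (233,208). Next I refine these by segmentation and triangulate.

```bash
cat > h.py <<'E'
import cv2,numpy as np,pickle
def ray(c,u,v,z):
    d=c["R"].T@np.array([(u-c["cx"])/c["fx"],(v-c["cy"])/c["fy"],1]); o=-c["R"].T@c["t"]
    return o+d*(z-o[2])/d[2]
def proj(c,X):
    p=c["R"]@np.array(X)+c["t"]; return c["fx"]*p[0]/p[2]+c["cx"],c["fy"]*p[1]/p[2]+c["cy"]
E
python3 - <<'E'
from h import *
T=pickle.load(open("pics/top0.pkl","rb"));S=pickle.load(open("pics/scene0.pkl","rb"))
g={}
for nm,c in(("top",T),("scene",S)):
    im=c["pixels"]; big=[]
    for k,(u,v) in (dict(round=(254,268),square=(430,258),bar=(160,229),small=(331,232)) if nm=="top" else dict(round=(317,199),square=(149,186),bar=(421,231),small=(233,208))).items():
        m=(im.max(2)<70).astype(np.uint8)
        n,l,s,ce=cv2.connectedComponentsWithStats(m)
        i=l[v,u]; print(nm,k,s[i],ce[i], ray(c,*ce[i],0.042).round(4))
        big.append(cv2.resize(im[v-25:v+25,u-35:u+35],None,fx=5.5,fy=5.5,interpolation=cv2.INTER_NEAREST))
    cv2.imwrite(f"pics/z_{nm}.png",np.vstack([np.hstack(big[:2]),np.hstack(big[2:])]))
E
```

```text
top round [246 261  16  16 212] [253.39150943 268.39150943] [0.4743 0.1023 0.042 ]
top square [421 250  17  17 217] [429.24423963 258.02764977] [ 0.488  -0.2838  0.042 ]
top bar [152 221  16  16 194] [159.93814433 228.38659794] [0.5688 0.3132 0.042 ]
top small [323 224  16  16 199] [330.5879397  231.58291457] [ 0.5515 -0.0713  0.042 ]
scene round [309 192  16  12 145] [316.86206897 198.11034483] [0.4881 0.103  0.042 ]
scene square [142 180  14  11 125] [148.376 185.384] [ 0.5015 -0.2835  0.042 ]
scene bar [411 225  18  14 194] [420.01546392 231.42268041] [0.5828 0.3136 0.042 ]
scene small [225 202  16  13 155] [232.39354839 208.36129032] [ 0.5652 -0.0709  0.042 ]
```

View pics/z_top.png

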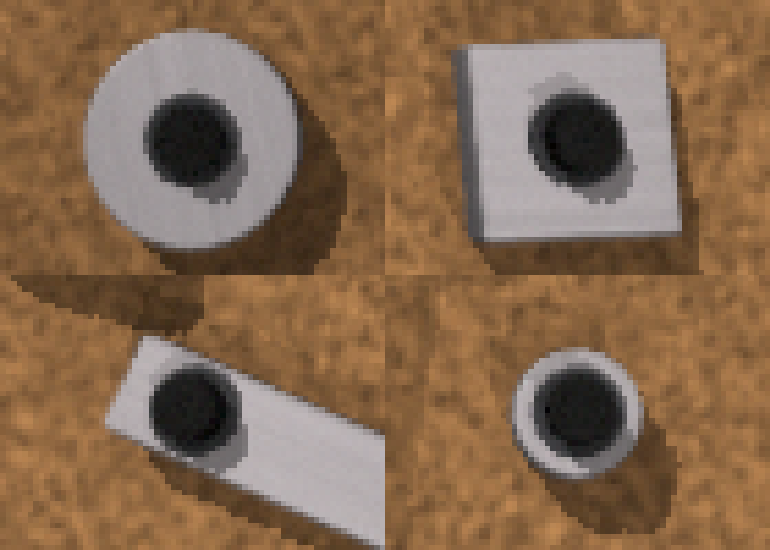

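View pics/z_scene.png

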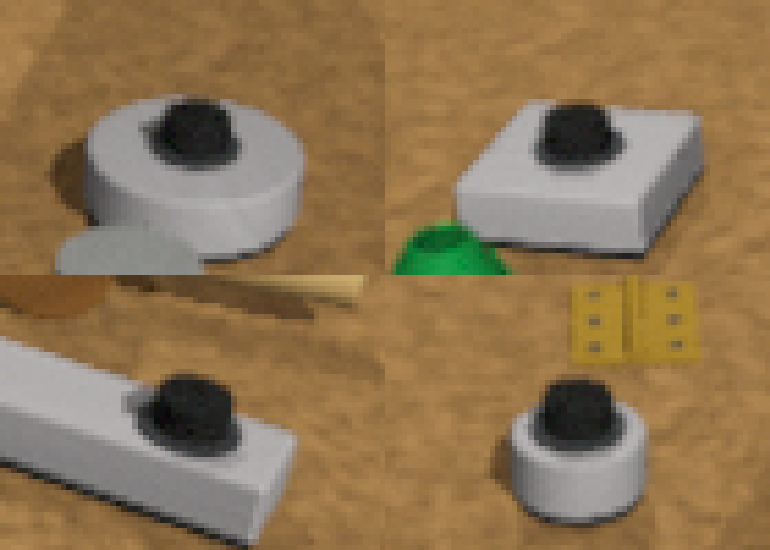

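```bash
cat >> h.py <<'E'
def overlay(cams,pos,out,boxes,k=6):
    rows=[]
    for c,cs in zip(cams,boxes):
        tiles=[]
        for nm,(u,v) in cs.items():
            im=cv2.resize(c["pixels"][v-24:v+24,u-30:u+30],None,fx=k,fy=k,interpolation=cv2.INTER_NEAREST)
            x,y=pos[nm]; a=np.linspace(0,2*np.pi,60)
            R={"round":.045,"small":.027}.get(nm)
            L=[(.014,.046,(0,0,255)),(.014,.030,(255,255,0))]+([(R,.03,(0,255,0)),(R,0,(255,0,255))] if R else [])
            for r,z,col in L:
                p=np.array([proj(c,(x+r*np.cos(t),y+r*np.sin(t),z)) for t in a])
                p=((p-[u-30,v-24]+.5)*k).astype(np.int32)
                cv2.polylines(im,[p],True,col,1)
            tiles.append(im)
        rows.append(np.hstack(tiles))
    cv2.imwrite(out,np.vstack(rows))
BT=dict(round=(254,268),small=(331,232));BS=dict(round=(317,205),small=(233,213))
BT2=dict(square=(430,258),bar=(160,229));BS2=dict(square=(149,186),bar=(421,231))
E
python3 - <<'E'
from h import *
T=pickle.load(open("pics/top0.pkl","rb"));S=pickle.load(open("pics/scene0.pkl","rb"))
for c in (T,S): print(-c["R"].T@c["t"])
pos=dict(round=(.476,.102),small=(.553,-.071),square=(.489,-.283),bar=(.570,.313))
overlay((T,S),pos,"pics/o1.png",(BT,BS)); overlay((T,S),pos,"pics/o2.png",(BT2,BS2))
E
```

```text
[0.48295184 0.01512409 0.93030483]
[1.33352477 0.12442054 0.52293187]
```

View pics/o1.png

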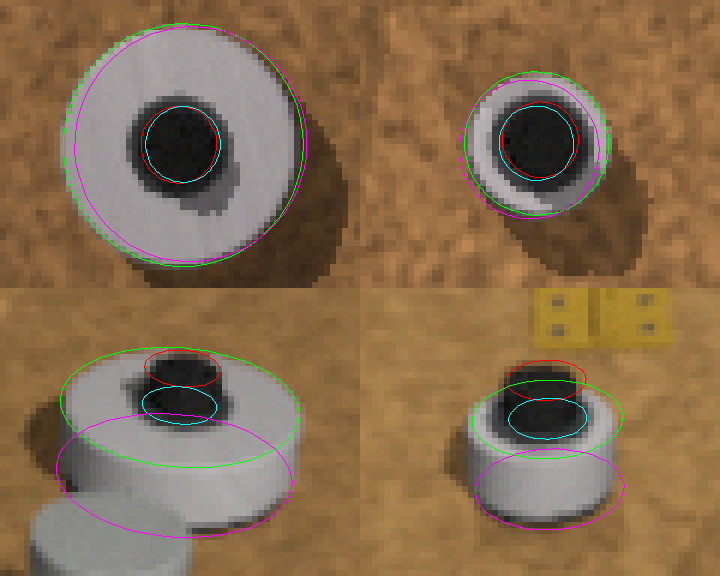

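View pics/o2.png

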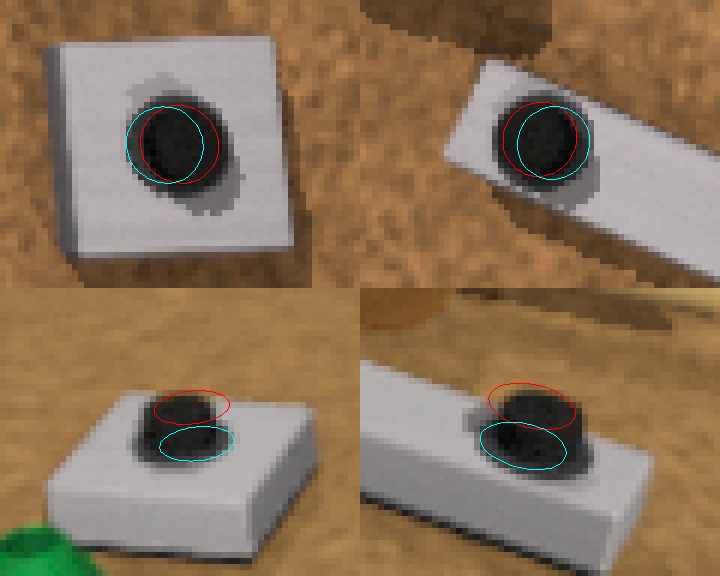

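Run:
```python
from h import *
T=pickle.load(open("pics/top0.pkl","rb"));S=pickle.load(open("pics/scene0.pkl","rb"))
for u,v in((508,270),(495,130),(545,290)): print("frame",ray(T,u,v,.02).round(3),ray(T,u,v,.25).round(3))
# combined estimate: button-core centroids (stricter threshold) in both views
from scipy.optimize import least_squares
U=dict(round=(254,268,317,199),square=(430,258,149,186),bar=(160,229,421,231),small=(331,232,233,208))
for k,q in U.items():
    r=[]
    for c,(u,v) in((T,q[:2]),(S,q[2:])):
        g=c["pixels"].max(2)[v-14:v+14,u-14:u+14]
        m=(g<45).astype(np.uint8); n,l,s,ce=cv2.connectedComponentsWithStats(m); i=1+np.argmax(s[1:,4])
        r.append((ce[i]+[u-14,v-14],s[i]))
    f=lambda p:np.concatenate([np.array(proj(T,p))-r[0][0],np.array(proj(S,p))-r[1][0]])
    o=least_squares(f,[.5,0,.04]); print(k,o.x.round(4),o.fun.round(2),r[0][1][2:],r[1][1][2:])
```

```text
frame [ 0.458 -0.462  0.02 ] [ 0.464 -0.341  0.25 ]
frame [ 0.779 -0.463  0.02 ] [ 0.705 -0.342  0.25 ]
frame [ 0.413 -0.537  0.02 ] [ 0.43  -0.397  0.25 ]
round [0.4738 0.1026 0.0355] [-0.01  0.   -0.01  0.  ] [ 15  15 164] [ 14  10 109]
square [ 0.4881 -0.2888  0.0353] [ 0.36 -0.13  0.4   0.09] [ 15  15 166] [12 10 93]
bar [0.5692 0.3166 0.0355] [-0.18 -0.01 -0.15  0.03] [ 15  14 160] [ 16  12 144]
small [ 0.5516 -0.0737  0.0356] [ 0.16 -0.04  0.16  0.02] [ 14  15 156] [ 13  10 112]
```

Emit:
step_arm:
  moves:
    - {"dz": 0.5,"gripper": 1}
    - {"dz": 0.5,"gripper": 1}
    - {"dz": 0.5,"gripper": 1}
    - {"dz": 0.3,"gripper": 1}
  grip_force: 10

```text
$.moves[0]: bad value
```

Emit:
step_arm:
  moves:
    - {"dx": 0,"dy": 0,"dz": 0.5,"roll": 0,"gripper": 1}
    - {"dx": 0,"dy": 0,"dz": 0.5,"roll": 0,"gripper": 1}
    - {"dx": 0,"dy": 0,"dz": 0.5,"roll": 0,"gripper": 1}
    - {"dx": 0,"dy": 0,"dz": 0.3,"roll": 0,"gripper": 1}
  grip_force: 10

```text
time_s: 0.43
position: [0.2457, -0.575, 0.307]
tool_rot: [179.9, 0.0, 23.1]
force: [0.4, 0.4, 0.1]
gripper_width: 0.776
```

Emit:
step_arm:
  moves:
    - {"dx": 0.2,"dy": 0.6,"dz": 0,"roll": 0.0743,"gripper": 1}
    - {"dx": 0.2,"dy": 0.6,"dz": 0,"roll": 0.0743,"gripper": 1}
    - {"dx": 0.2,"dy": 0.6,"dz": 0,"roll": 0.0743,"gripper": 1}
    - {"dx": 0.2,"dy": 0.6,"dz": 0,"roll": 0.0743,"gripper": 1}
    - {"dx": 0.2,"dy": 0.6,"dz": 0,"roll": 0.0743,"gripper": 1}
    - {"dx": 0.2,"dy": 0.6,"dz": 0,"roll": 0.0743,"gripper": 1}
    - {"dx": 0.2,"dy": 0.6,"dz": 0,"roll": 0.0743,"gripper": 1}
    - {"dx": 0.2,"dy": 0.6,"dz": 0,"roll": 0.0743,"gripper": 1}
    - {"dx": 0.2,"dy": 0.6,"dz": 0,"roll": 0.0743,"gripper": 1}
    - {"dx": 0.2,"dy": 0.6,"dz": 0,"roll": 0.0743,"gripper": 1}
    - {"dx": 0.2,"dy": 0.6,"dz": 0,"roll": 0,"gripper": 1}
    - {"dx": 0.2,"dy": 0.6,"dz": 0,"roll": 0,"gripper": 1}

```text
time_s: 1.43
position: [0.3656, -0.2132, 0.3046]
tool_rot: [-180.0, -0.0, 90.0]
force: [0.3, -0.0, 0.8]
gripper_width: 0.008
```

Emit:
step_arm:
  moves:
    - {"dx": 0.185,"dy": 0.53,"dz": -0.2,"roll": 0,"gripper": 1}
    - {"dx": 0.185,"dy": 0.53,"dz": -0.2,"roll": 0,"gripper": 1}
    - {"dx": 0.185,"dy": 0.53,"dz": -0.2,"roll": 0,"gripper": 1}
    - {"dx": 0.185,"dy": 0.53,"dz": -0.2,"roll": 0,"gripper": 1}
    - {"dx": 0.185,"dy": 0.53,"dz": -0.2,"roll": 0,"gripper": 1}
    - {"dx": 0.185,"dy": 0.53,"dz": -0.2,"roll": 0,"gripper": 1}
    - {"dx": 0.185,"dy": 0.53,"dz": -0.2,"roll": 0,"gripper": 1}
    - {"dx": 0.185,"dy": 0.53,"dz": -0.2,"roll": 0,"gripper": 1}
    - {"dx": 0.185,"dy": 0.53,"dz": -0.2,"roll": 0,"gripper": 1}
    - {"dx": 0.185,"dy": 0.53,"dz": -0.2,"roll": 0,"gripper": 1}
    - {"dx": 0.185,"dy": 0.52,"dz": -0.2,"roll": 0,"gripper": 1}
    - {"dx": 0.185,"dy": 0.52,"dz": -0.2,"roll": 0,"gripper": 1}

```text
time_s: 2.43
position: [0.4767, 0.1037, 0.184]
tool_rot: [-180.0, 0.0, 90.0]
force: [0.6, 0.8, 0.5]
gripper_width: 0.005
```

Emit:
step_arm:
  moves:
    - {"dx": 0,"dy": 0,"dz": -0.6,"roll": 0,"gripper": 1}
    - {"dx": 0,"dy": 0,"dz": -0.6,"roll": 0,"gripper": 1}
    - {"dx": 0,"dy": 0,"dz": -0.6,"roll": 0,"gripper": 1}
    - {"dx": 0,"dy": 0,"dz": -0.5,"roll": 0,"gripper": 1}
    - {"dx": 0,"dy": 0,"dz": 0,"roll": 0,"gripper": 1}
    - {"dx": 0,"dy": 0,"dz": 0,"roll": 0,"gripper": 1}

```text
time_s: 2.93
position: [0.4761, 0.1022, 0.0692]
tool_rot: [-179.8, 0.0, 90.0]
force: [0.2, -0.3, 0.5]
gripper_width: 0.006
```

```bash
cat >> h.py <<'E'
def look(tag,bt,bs):
    from plant import manip
    s=manip.sense(); print(s["time_s"],s["position"],s["force"])
    tiles=[]
    for n,(u,v) in(("top",bt),("scene",bs)):
        c=manip.read_camera(n); im=c["pixels"].copy()
        x,y,z=s["position"]; P=[proj(c,(x+a,y+b,z)) for a,b in((.012,.01),(.012,-.01),(-.012,-.01),(-.012,.01))]
        t=im[v-40:v+40,u-32:u+32]; t=cv2.resize(t,None,fx=6,fy=6,interpolation=cv2.INTER_NEAREST)
        p=((np.array(P)-[u-32,v-40]+.5)*6).astype(np.int32); cv2.polylines(t,[p],True,(0,255,255),1)
        tiles.append(t)
    cv2.imwrite(f"pics/{tag}.png",np.hstack(tiles))
E
python3 -c "
from h import look
look('r1',(254,268),(317,195))"
```

```text
2.9333 [0.47614383 0.10220798 0.06918197] [ 0.165708   -0.33114835  0.46877003]
```

View pics/r1.png

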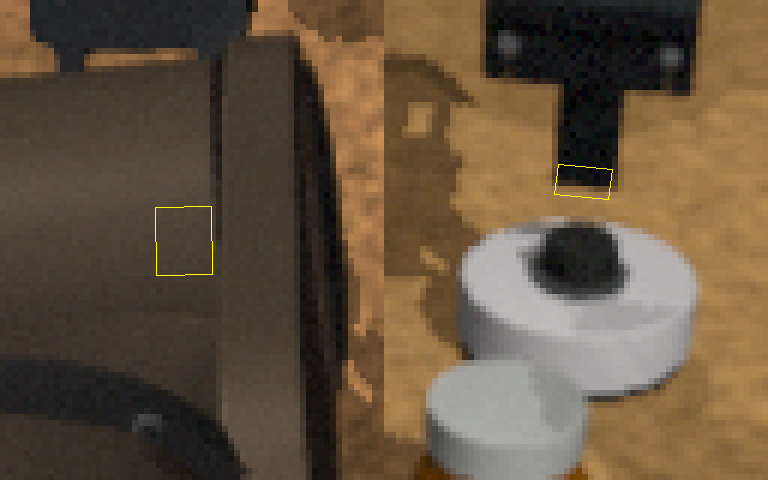

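The top view is blocked by the arm. In the scene view the fingertip, at about (589,185) in the zoom, is above the cap at (581,245), slightly to its +y side. I'll nudge about 1 mm and descend slowly.

Emit:
step_arm:
  moves:
    - {"dx": 0.02,"dy": -0.02,"dz": -0.2,"roll": 0,"gripper": 1}
    - {"dx": 0,"dy": 0,"dz": -0.2,"roll": 0,"gripper": 1}
    - {"dx": 0,"dy": 0,"dz": -0.04,"roll": 0,"gripper": 1}
    - {"dx": 0,"dy": 0,"dz": -0.02,"roll": 0,"gripper": 1}
    - {"dx": 0,"dy": 0,"dz": -0.02,"roll": 0,"gripper": 1}
    - {"dx": 0,"dy": 0,"dz": -0.02,"roll": 0,"gripper": 1}
    - {"dx": 0,"dy": 0,"dz": -0.02,"roll": 0,"gripper": 1}
    - {"dx": 0,"dy": 0,"dz": -0.02,"roll": 0,"gripper": 1}
    - {"dx": 0,"dy": 0,"dz": -0.02,"roll": 0,"gripper": 1}
    - {"dx": 0,"dy": 0,"dz": 0,"roll": 0,"gripper": 1}

```text
time_s: 3.87
position: [0.4775, 0.1013, 0.0416]
tool_rot: [-180.0, 0.0, 90.0]
force: [-1.2, -1.0, 3.3]
gripper_width: 0.007
```

```bash
python3 -c "
from h import look
look('r2',(254,268),(317,195))"
```

```text
3.8667 [0.47749866 0.10125307 0.04160123] [-1.18427534 -1.01207224  3.34713599]
```

View pics/r2.png

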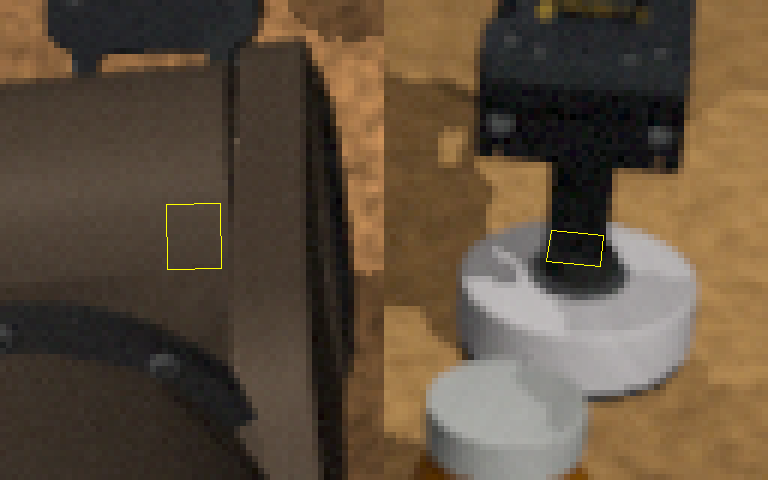

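The finger is now centred on the cap in the scene view (zoom 578,250), with 3.3 N of contact. I'll keep pressing.

Emit:
step_arm:
  moves:
    - {"dx": 0,"dy": 0,"dz": -0.02,"roll": 0,"gripper": 1}
    - {"dx": 0,"dy": 0,"dz": -0.02,"roll": 0,"gripper": 1}
    - {"dx": 0,"dy": 0,"dz": -0.02,"roll": 0,"gripper": 1}
    - {"dx": 0,"dy": 0,"dz": -0.02,"roll": 0,"gripper": 1}
    - {"dx": 0,"dy": 0,"dz": -0.02,"roll": 0,"gripper": 1}
    - {"dx": 0,"dy": 0,"dz": -0.02,"roll": 0,"gripper": 1}
    - {"dx": 0,"dy": 0,"dz": 0,"roll": 0,"gripper": 1}

```text
time_s: 4.55
position: [0.4776, 0.1013, 0.0356]
tool_rot: [180.0, 0.0, 90.0]
force: [-2.6, -0.2, 5.7]
gripper_width: 0.001
```

Emit:
step_arm:
  moves:
    - {"dx": 0,"dy": 0,"dz": -0.02,"roll": 0,"gripper": 1}
    - {"dx": 0,"dy": 0,"dz": 0,"roll": 0,"gripper": 1}

```text
time_s: 4.72
position: [0.4776, 0.1013, 0.0348]
tool_rot: [180.0, -0.0, 90.0]
force: [-2.4, -1.2, 9.4]
gripper_width: 0.0
```

The force rises with depth (about 2.5 N per mm), so the cap is at its stop. I'll retract and check.

Emit:
step_arm:
  moves:
    - {"dx": 0,"dy": 0,"dz": 0.1,"roll": 0,"gripper": 1}
    - {"dx": 0,"dy": 0,"dz": 0.2,"roll": 0,"gripper": 1}
    - {"dx": 0,"dy": 0,"dz": 0.5,"roll": 0,"gripper": 1}
    - {"dx": 0,"dy": 0,"dz": 0.5,"roll": 0,"gripper": 1}
    - {"dx": 0,"dy": 0,"dz": 0.5,"roll": 0,"gripper": 1}
    - {"dx": 0,"dy": 0,"dz": 0.5,"roll": 0,"gripper": 1}
    - {"dx": 0,"dy": -0.7,"dz": 0,"roll": 0,"gripper": 1}
    - {"dx": 0,"dy": -0.7,"dz": 0,"roll": 0,"gripper": 1}
    - {"dx": 0,"dy": -0.7,"dz": 0,"roll": 0,"gripper": 1}
    - {"dx": 0.1,"dy": -0.7,"dz": 0,"roll": 0,"gripper": 1}
    - {"dx": 0.1,"dy": -0.7,"dz": 0,"roll": 0,"gripper": 1}

```text
time_s: 5.63
position: [0.4876, -0.0754, 0.1505]
tool_rot: [179.9, 0.0, 90.0]
force: [1.2, 1.0, 0.9]
gripper_width: 0.007
```

```bash
python3 -c "
from h import look
look('r3',(254,268),(317,195))"
```

```text
5.6333 [ 0.4876308  -0.07535898  0.15053982] [1.16709215 1.03789132 0.85899122]
```

View pics/r3.png

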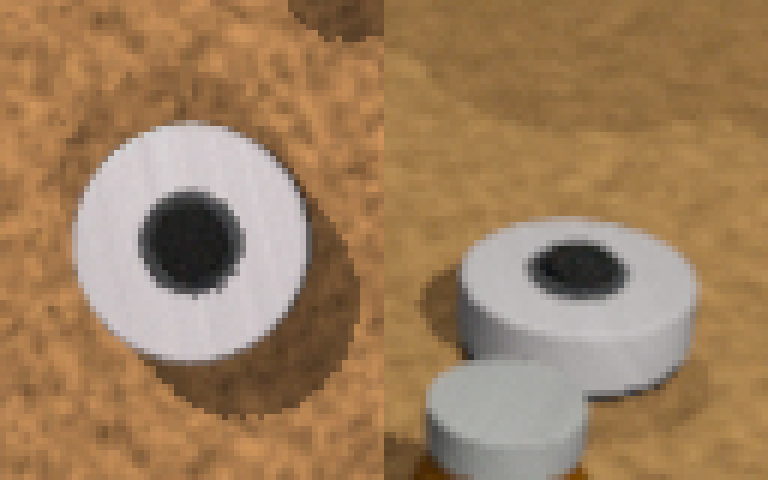

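The round cap sits low at zoom (190,242) and (578,268), and the foot hasn't moved. On to the square foot.

Emit:
step_arm:
  moves:
    - {"dx": 0.06,"dy": -0.7,"dz": 0,"roll": 0,"gripper": 1}
    - {"dx": 0,"dy": -0.7,"dz": 0,"roll": 0,"gripper": 1}
    - {"dx": 0,"dy": -0.7,"dz": 0,"roll": 0,"gripper": 1}
    - {"dx": 0,"dy": -0.7,"dz": 0,"roll": 0,"gripper": 1}
    - {"dx": 0,"dy": -0.7,"dz": 0,"roll": 0,"gripper": 1}
    - {"dx": 0,"dy": -0.7,"dz": 0,"roll": 0,"gripper": 1}
    - {"dx": 0,"dy": -0.07,"dz": 0,"roll": 0,"gripper": 1}
    - {"dx": 0,"dy": 0,"dz": -0.6,"roll": 0,"gripper": 1}
    - {"dx": 0,"dy": 0,"dz": -0.6,"roll": 0,"gripper": 1}
    - {"dx": 0,"dy": 0,"dz": -0.4,"roll": 0,"gripper": 1}
    - {"dx": 0,"dy": 0,"dz": 0,"roll": 0,"gripper": 1}
    - {"dx": 0,"dy": 0,"dz": 0,"roll": 0,"gripper": 1}

```text
time_s: 6.73
position: [0.4907, -0.2864, 0.0697]
tool_rot: [-179.9, -0.1, 90.0]
force: [-0.1, -1.2, 0.2]
gripper_width: 0.003
```

```bash
python3 -c "
from h import look
look('s1',(430,258),(149,180))"
```

```text
6.7333 [ 0.49065694 -0.28641857  0.06966817] [-0.08813022 -1.17235876  0.16335187]
```

View pics/s1.png

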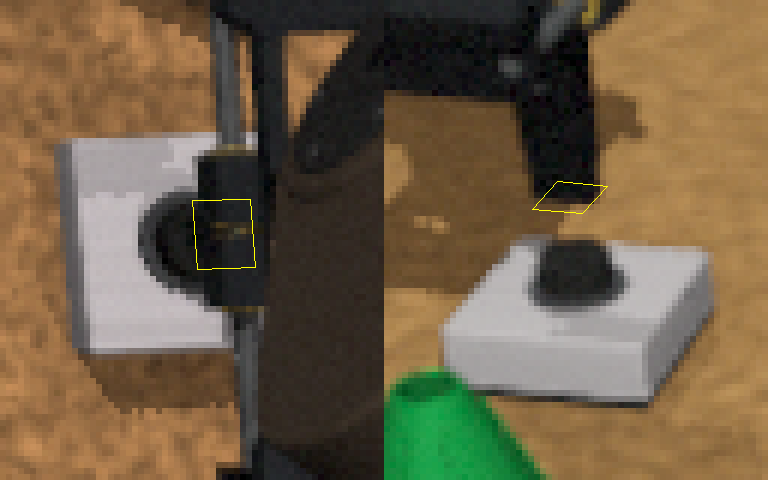

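```bash
python3 -c "
from h import *
S=pickle.load(open('pics/scene0.pkl','rb'));T=pickle.load(open('pics/top0.pkl','rb'))
for n,X in (('tip',(.4907,-.2864,.07)),('at cap',(.4907,-.2864,.046)),('+5mm x',(.4957,-.2864,.046)),('+5mm y',(.4907,-.2814,.046))):
    u,v=proj(S,X); print(n,(u-149+32+.5)*6+384,(v-180+40+.5)*6)
    u,v=proj(T,X); print('   top',(u-430+32+.5)*6,(v-258+40+.5)*6)
"
```

```text
tip 570.1166512935702 196.76517910807797
   top 224.25906936030412 234.21050674336857
at cap 577.9153910587677 252.50125133566456
   top 200.84012192375508 235.36255781023306
+5mm x 572.7681969706698 258.4606516626229
   top 199.83168835770653 221.51884536324116
+5mm y 590.3010160113904 253.64629041587438
   top 186.90064138174216 235.69107598420123
```

The predicted landing point is (578,252) in the zoom and the cap's top face is at about (575,251), so they agree within about 1 mm. Pressing.

Emit:
step_arm:
  moves:
    - {"dx": 0,"dy": 0,"dz": -0.2,"roll": 0,"gripper": 1}
    - {"dx": 0,"dy": 0,"dz": -0.2,"roll": 0,"gripper": 1}
    - {"dx": 0,"dy": 0,"dz": -0.04,"roll": 0,"gripper": 1}
    - {"dx": 0,"dy": 0,"dz": -0.02,"roll": 0,"gripper": 1}
    - {"dx": 0,"dy": 0,"dz": -0.02,"roll": 0,"gripper": 1}
    - {"dx": 0,"dy": 0,"dz": -0.02,"roll": 0,"gripper": 1}
    - {"dx": 0,"dy": 0,"dz": -0.02,"roll": 0,"gripper": 1}
    - {"dx": 0,"dy": 0,"dz": -0.02,"roll": 0,"gripper": 1}
    - {"dx": 0,"dy": 0,"dz": -0.02,"roll": 0,"gripper": 1}
    - {"dx": 0,"dy": 0,"dz": 0,"roll": 0,"gripper": 1}

```text
time_s: 7.67
position: [0.4905, -0.2872, 0.0416]
tool_rot: [-180.0, -0.0, 90.0]
force: [-1.4, 1.0, 1.7]
gripper_width: 0.004
```

```bash
python3 -c "
from h import look
look('s2',(430,258),(149,180))"
```

```text
7.6667 [ 0.49054063 -0.28717837  0.04161831] [-1.40014864  0.98777102  1.71356591]
```

View pics/s2.png

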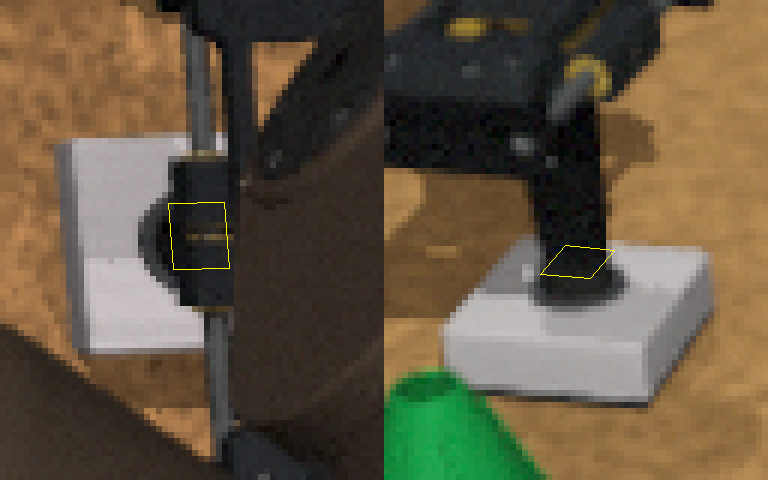

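The finger is centred on the square cap at zoom (577,265), and the foot is unmoved.

Emit:
step_arm:
  moves:
    - {"dx": 0,"dy": 0,"dz": -0.02,"roll": 0,"gripper": 1}
    - {"dx": 0,"dy": 0,"dz": -0.02,"roll": 0,"gripper": 1}
    - {"dx": 0,"dy": 0,"dz": -0.02,"roll": 0,"gripper": 1}
    - {"dx": 0,"dy": 0,"dz": -0.02,"roll": 0,"gripper": 1}
    - {"dx": 0,"dy": 0,"dz": -0.02,"roll": 0,"gripper": 1}
    - {"dx": 0,"dy": 0,"dz": -0.02,"roll": 0,"gripper": 1}
    - {"dx": 0,"dy": 0,"dz": -0.02,"roll": 0,"gripper": 1}
    - {"dx": 0,"dy": 0,"dz": 0,"roll": 0,"gripper": 1}

```text
time_s: 8.43
position: [0.4907, -0.2873, 0.0349]
tool_rot: [180.0, 0.0, 90.0]
force: [-1.9, 1.2, 8.9]
gripper_width: 0.005
```

Emit:
step_arm:
  moves:
    - {"dx": 0,"dy": 0,"dz": 0.1,"roll": 0,"gripper": 1}
    - {"dx": 0,"dy": 0,"dz": 0.2,"roll": 0,"gripper": 1}
    - {"dx": 0,"dy": 0,"dz": 0.5,"roll": 0,"gripper": 1}
    - {"dx": 0,"dy": 0,"dz": 0.5,"roll": 0,"gripper": 1}
    - {"dx": 0,"dy": 0,"dz": 0.5,"roll": 0,"gripper": 1}
    - {"dx": 0,"dy": 0,"dz": 0.5,"roll": 0,"gripper": 1}
    - {"dx": 0,"dy": 0.7,"dz": 0,"roll": 0,"gripper": 1}
    - {"dx": 0,"dy": 0.7,"dz": 0,"roll": 0,"gripper": 1}
    - {"dx": 0,"dy": 0.7,"dz": 0,"roll": 0,"gripper": 1}
    - {"dx": 0,"dy": 0.7,"dz": 0,"roll": 0,"gripper": 1}
    - {"dx": 0,"dy": 0.7,"dz": 0,"roll": 0,"gripper": 1}
    - {"dx": 0,"dy": 0.7,"dz": 0,"roll": 0,"gripper": 1}

```text
time_s: 9.43
position: [0.4905, -0.0758, 0.1503]
tool_rot: [179.9, 0.0, 90.0]
force: [0.8, 0.2, -0.0]
gripper_width: 0.002
```

```bash
python3 -c "
from h import look
look('s3',(430,258),(149,180))"
```

```text
9.4333 [ 0.49045783 -0.0757771   0.15028773] [ 0.79511765  0.23208003 -0.00863301]
```

View pics/s3.png

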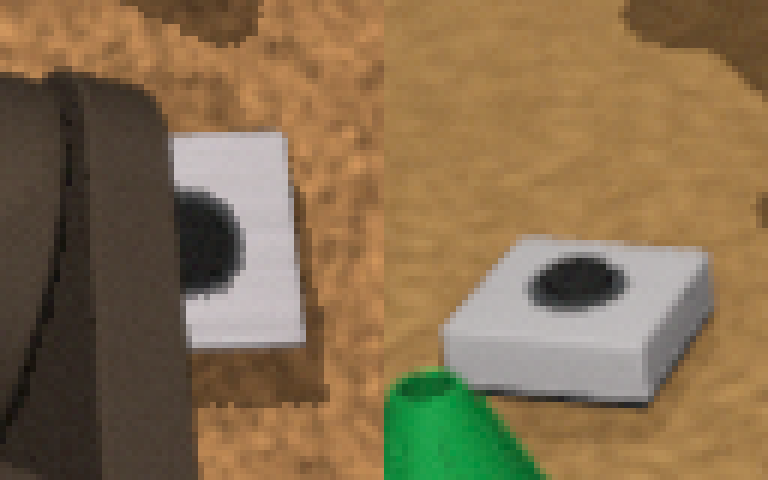

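The square cap is down at zoom (577,282). Moving to the bar foot.

Emit:
step_arm:
  moves:
    - {"dx": 0.135,"dy": 0.65,"dz": 0,"roll": 0,"gripper": 1}
    - {"dx": 0.135,"dy": 0.65,"dz": 0,"roll": 0,"gripper": 1}
    - {"dx": 0.135,"dy": 0.65,"dz": 0,"roll": 0,"gripper": 1}
    - {"dx": 0.135,"dy": 0.65,"dz": 0,"roll": 0,"gripper": 1}
    - {"dx": 0.135,"dy": 0.65,"dz": 0,"roll": 0,"gripper": 1}
    - {"dx": 0.135,"dy": 0.65,"dz": 0,"roll": 0,"gripper": 1}
    - {"dx": 0.135,"dy": 0.65,"dz": 0,"roll": 0,"gripper": 1}
    - {"dx": 0.135,"dy": 0.65,"dz": 0,"roll": 0,"gripper": 1}
    - {"dx": 0.135,"dy": 0.65,"dz": 0,"roll": 0,"gripper": 1}
    - {"dx": 0.135,"dy": 0.65,"dz": 0,"roll": 0,"gripper": 1}
    - {"dx": 0.135,"dy": 0.65,"dz": 0,"roll": 0,"gripper": 1}
    - {"dx": 0.135,"dy": 0.69,"dz": 0,"roll": 0,"gripper": 1}

```text
time_s: 10.53
position: [0.5723, 0.3157, 0.1501]
tool_rot: [180.0, -0.0, 90.0]
force: [0.3, -1.0, 0.8]
gripper_width: 0.003
```

Emit:
step_arm:
  moves:
    - {"dx": 0,"dy": 0,"dz": -0.6,"roll": 0,"gripper": 1}
    - {"dx": 0,"dy": 0,"dz": -0.6,"roll": 0,"gripper": 1}
    - {"dx": 0,"dy": 0,"dz": -0.4,"roll": 0,"gripper": 1}
    - {"dx": 0,"dy": 0,"dz": 0,"roll": 0,"gripper": 1}
    - {"dx": 0,"dy": 0,"dz": 0,"roll": 0,"gripper": 1}

```text
time_s: 10.95
position: [0.5719, 0.3142, 0.0695]
tool_rot: [-179.9, 0.0, 90.0]
force: [1.1, 0.0, 0.5]
gripper_width: 0.008
```

```bash
python3 -c "
from h import *
look('b1',(160,229),(421,225))
S=pickle.load(open('pics/scene0.pkl','rb'))
for n,X in (('tip',(.572,.315,.07)),('at cap',(.572,.315,.046)),('+5mm x',(.577,.315,.046)),('+5mm y',(.572,.32,.046))):
    u,v=proj(S,X); print(n,(u-421+32+.5)*6+384,(v-225+40+.5)*6)
"
```

```text
10.95 [0.57188993 0.31423462 0.06949548] [1.10983223 0.0303942  0.46179435]
tip 589.1150534108458 192.99900760302626
at cap 575.20302293955 253.90568951959455
+5mm x 577.2828514677486 262.1593840742018
+5mm y 590.635350091505 255.41200262743746
```

View pics/b1.png

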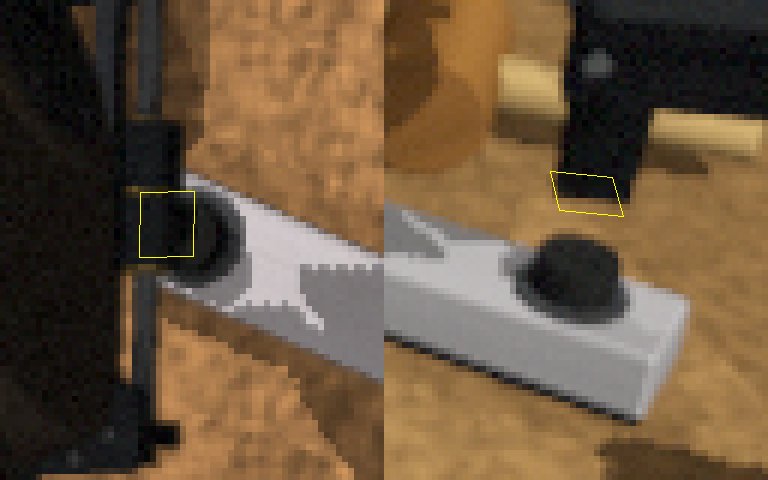

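In the zoom the fingertip is at about (596,195) and will land near (583,250). The cap face is at about (578,251), so I shift 1.5 mm towards −y and press.

Emit:
step_arm:
  moves:
    - {"dx": 0,"dy": -0.03,"dz": -0.2,"roll": 0,"gripper": 1}
    - {"dx": 0,"dy": 0,"dz": -0.2,"roll": 0,"gripper": 1}
    - {"dx": 0,"dy": 0,"dz": -0.04,"roll": 0,"gripper": 1}
    - {"dx": 0,"dy": 0,"dz": -0.02,"roll": 0,"gripper": 1}
    - {"dx": 0,"dy": 0,"dz": -0.02,"roll": 0,"gripper": 1}
    - {"dx": 0,"dy": 0,"dz": -0.02,"roll": 0,"gripper": 1}
    - {"dx": 0,"dy": 0,"dz": -0.02,"roll": 0,"gripper": 1}
    - {"dx": 0,"dy": 0,"dz": -0.02,"roll": 0,"gripper": 1}
    - {"dx": 0,"dy": 0,"dz": -0.02,"roll": 0,"gripper": 1}
    - {"dx": 0,"dy": 0,"dz": 0,"roll": 0,"gripper": 1}

```text
time_s: 11.88
position: [0.5716, 0.3132, 0.0416]
tool_rot: [180.0, 0.0, 90.0]
force: [-1.4, -1.6, 3.2]
gripper_width: 0.005
```

```bash
python3 -c "
from h import look
look('b2',(160,229),(421,225))"
```

```text
11.8833 [0.5715923  0.31323021 0.04163401] [-1.35371465 -1.60773408  3.16683416]
```

View pics/b2.png

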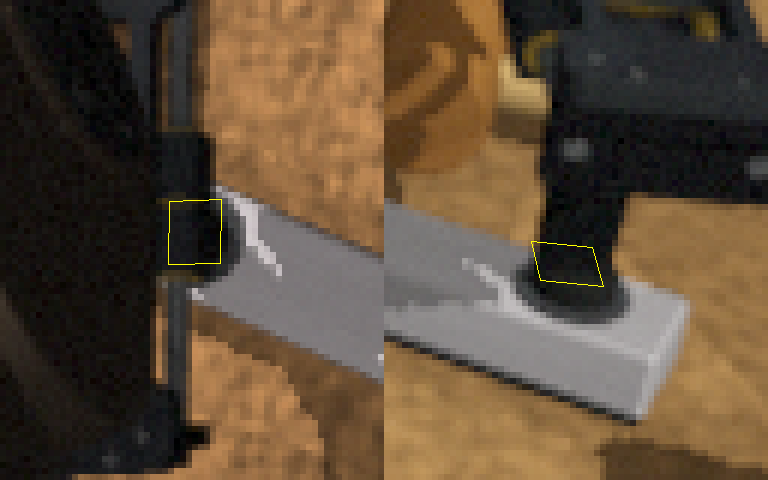

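The finger is centred on the bar cap at zoom (577,270), and the bar is unmoved. I'll finish the press.

Emit:
step_arm:
  moves:
    - {"dx": 0,"dy": 0,"dz": -0.02,"roll": 0,"gripper": 1}
    - {"dx": 0,"dy": 0,"dz": -0.02,"roll": 0,"gripper": 1}
    - {"dx": 0,"dy": 0,"dz": -0.02,"roll": 0,"gripper": 1}
    - {"dx": 0,"dy": 0,"dz": -0.02,"roll": 0,"gripper": 1}
    - {"dx": 0,"dy": 0,"dz": -0.02,"roll": 0,"gripper": 1}
    - {"dx": 0,"dy": 0,"dz": -0.02,"roll": 0,"gripper": 1}
    - {"dx": 0,"dy": 0,"dz": -0.02,"roll": 0,"gripper": 1}
    - {"dx": 0,"dy": 0,"dz": 0,"roll": 0,"gripper": 1}

```text
time_s: 12.65
position: [0.5717, 0.3133, 0.035]
tool_rot: [180.0, -0.0, 90.0]
force: [-3.5, -2.4, 8.8]
gripper_width: 0.005
```

Emit:
step_arm:
  moves:
    - {"dx": 0,"dy": 0,"dz": 0.1,"roll": 0,"gripper": 1}
    - {"dx": 0,"dy": 0,"dz": 0.2,"roll": 0,"gripper": 1}
    - {"dx": 0,"dy": 0,"dz": 0.5,"roll": 0,"gripper": 1}
    - {"dx": 0,"dy": 0,"dz": 0.5,"roll": 0,"gripper": 1}
    - {"dx": 0,"dy": 0,"dz": 0.5,"roll": 0,"gripper": 1}
    - {"dx": 0,"dy": 0,"dz": 0.5,"roll": 0,"gripper": 1}
    - {"dx": -0.1,"dy": -0.6,"dz": 0.2,"roll": 0,"gripper": 1}
    - {"dx": -0.1,"dy": -0.6,"dz": 0.2,"roll": 0,"gripper": 1}
    - {"dx": -0.1,"dy": -0.6,"dz": 0.2,"roll": 0,"gripper": 1}
    - {"dx": -0.1,"dy": -0.6,"dz": 0.2,"roll": 0,"gripper": 1}
    - {"dx": 0,"dy": 0,"dz": 0,"roll": 0,"gripper": 1}

```text
time_s: 13.57
position: [0.5516, 0.1897, 0.1922]
tool_rot: [179.9, 0.0, 89.9]
force: [0.8, -1.0, 0.5]
gripper_width: 0.005
```

Run:
```python
from h import *
look('b3',(160,229),(421,225))
from plant import manip
c=manip.read_camera("scene"); cv2.imwrite("pics/scene_end.png",c["pixels"])
d=cv2.absdiff(c["pixels"],cv2.imread("pics/scene0.png"))
```

```text
13.5667 [0.5515508  0.1896907  0.19217982] [ 0.76432356 -0.96486923  0.49631053]
```

View pics/b3.png

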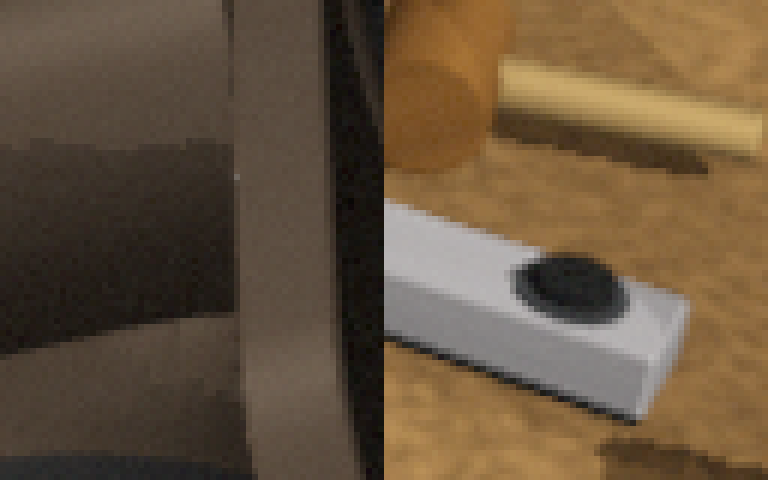

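View pics/scene_end.png

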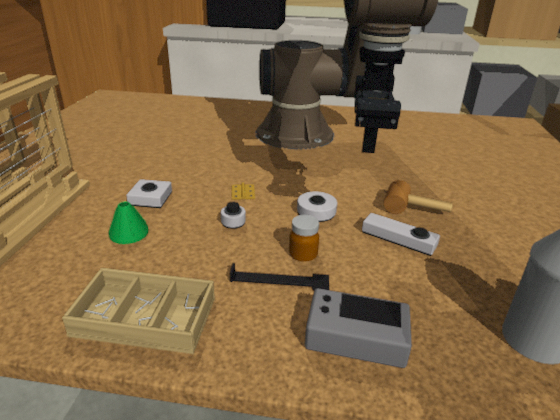

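The final view shows the round (317,201), square (149,188) and bar (421,233) caps down. The spare cap (233,208) is still up, everything else is where it started, and the robot is clear of it all. Handing in.

```bash
python3 -c "
from plant import manip
print(manip.finish_job()); print(manip.sense()['time_s'])"
```

```text
the job is handed in; nothing more can be done
None
the job is handed in; nothing more can be done
```

I pressed the three caps fully down with the shut fingertips, in the order round, square, bar, and handed the job in at about 14 s of the 48 s. No verdict was reported.

- **Presses:** each press ended at about 9 N, well under the 25 N limit, with the fingertip about 11 mm below the standing cap height. That matches 8 mm of cap travel plus the rubber giving. On the round cap I pressed 1 mm further and the force rose, so that cap was on its stop. The other two reached the same depth and force.
- **Final pictures:** all three caps stayed down and the spare foot's cap is still up. No foot or other object has visibly moved, and the robot is clear of everything. The last check used the scene camera only, because the arm blocked the top view of the bar foot.
- **Disagreement:** the two cameras differed by about 3–4 mm on the cap positions, more than the stated 2 mm. I used values in between and checked the fingertip against each cap in the scene view before pressing.

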